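# Fit the keyed drive shaft into the wick winder's pulley

## Task

Take the drive shaft out of the wooden stand by its black grip, turn it so that its key (under the collar's pointer) faces the keyway in the wick winder's pulley, and push it in until the key slips home and the collar sits flush on the pulley. A spring in the bore pushes it back up, so keep gripping and pressing: the program finishes while holding the shaft fully home. Leave the wick spool, the small glass and the tealight where they stand.

Things in the scene. Friction and masses are not known exactly. Their poses are not given: they have to be found in the camera images.
- shaft_grip (a point): Centre of the flat black grip of the loose steel drive shaft (130 to 250 g). z: shaft axis, up; x points to the key's side. The grip is a block 38 mm along x, 16 mm thick along y (pinch it across y, from above), 46 mm high, from 14 to 60 mm above the collar's underside; this point is 37 mm above that. At the start the shaft stands upright in the stand, collar on the stand's top.
- collar (a point): Centre of the underside of the shaft's collar, a disc 48 mm across, 6 mm thick; axes as shaft_grip. A small black pointer on the collar sticks out to 32 mm from the axis on the x side, straight above the key. Below the collar a round spigot, 20 mm in diameter, reaches down 42 mm, its tip tapered to 14 mm over the last 4 mm.
- key_foot (a point): Lower end of the key on the shaft, 13 mm from the axis on the x side; axes as shaft_grip. The key is 6 mm wide, stands out to 16 mm from the axis and reaches from the collar down to 26 mm below it, so the lowest 16 mm of the spigot are plain.
- bore_mouth (a point): Centre of the bore's mouth in the flat top of the wick winder's bare-metal pulley, 62 mm above the table. z up; x points from the bore to the keyway. Bore 22 mm in diameter; keyway 9 mm wide, reaching to 18 mm from the axis; both run through the pulley's 48 mm height. The pulley's upper part is 60 mm across, its grooved lower part 80 mm, with a short black index line in the keyway's direction.
- winder: The wick winder's base: a round grey disc 116 mm across and 14 mm high, fixed to the table, the pulley on top of it. Origin at the centre of its underside, on the pulley's axis. A wire eyelet for the wick, 38 mm high, stands on it 66 mm from the axis, on its x side.
- pulley (a joint): Turning angle of the pulley about the vertical, rad, counter-clockwise from above positive, range -1 to 1; stiff (0.4 N m of friction), it stays where it is. bore_mouth already includes it.
- spring_pad (a joint): How far the brass spring pad in the bore is pushed down, m: 0 free (its top 34 mm below the mouth), 0.008 when the shaft is fully home, stop at 0.010. It pushes up with 4 N at 0 and 8 N at 0.008, so the shaft let go stands 8 mm proud.
- stand: Fixed wooden block 84 x 84 mm, 56 mm high, with the hole in the middle in which the shaft hangs. Origin at the centre of its underside.
- wick_spool_mid (a point): Centre of the spool of white wick, 60 mm across, 68 mm high, standing; a bystander.
- cup_amber_mid (a point): Centre of the small empty tealight glass, 60 mm across, 34 mm high; a bystander.
- tealight_mid (a point): Centre of the tealight in an aluminium cup, 38 mm across, 24 mm high with its wick; a bystander.
Mind the look-alikes: they are no part of the job. What is shaped like the part that bears shaft_grip but orange or pink is not meant.

How it is judged:
On the way, in this order (a step that is already met when the one before it is completed fails the run):
1. the shaft is lifted out of the stand, its collar more than 0.11 m above the table (height (world z) of collar above 0.11 m), for 0.1 s.
2. the key has slipped at least 4 mm into the keyway (z of key_foot in the frame of bore_mouth below -0.004 m and x of key_foot in the frame of bore_mouth between 0.009 and 0.017 m and horizontal distance between collar and bore_mouth below 0.004 m), for 0.1 s.
At the end, for the whole second after the job is handed in: The shaft stands upright (within 0.06 rad) in the pulley's bore (axis within 3 mm), its key in the keyway (within 5 mm sideways), its collar within 2 mm of the pulley's top and the spring pad pressed down more than 6 mm; the fingers still press on the shaft (over 1 N) and it is at rest (horizontal distance between collar and bore_mouth below 0.003 m and z of collar in the frame of bore_mouth below 0.002 m and x of key_foot in the frame of bore_mouth above 0.009 m and y of key_foot in the frame of bore_mouth between -0.005 and 0.005 m and angle between collar's own z axis and vertical below 0.06 rad and value of joint spring_pad above 0.006 m and contact force between the fingers and shaft above 1 N and linear speed of shaft below 0.02 m/s); the arm keeps its last pose, push and grip.
It fails at once if the wick spool is pushed more than 30 mm from its place (distance of wick_spool_mid from where it was at the start of the episode above 0.03 m).
It fails at once if the small glass is pushed more than 30 mm from its place (distance of cup_amber_mid from where it was at the start of the episode above 0.03 m).
It fails at once if the tealight is pushed more than 30 mm from its place (distance of tealight_mid from where it was at the start of the episode above 0.03 m).
It also fails if it takes over 48 s, if anything falls off the work surface, if the arm or the gripper's body presses on something with over 40 N, if the wrist force passes 120 N, or if a joint passes its speed limit or range.

## Robot

A 7-joint arm with a two-finger parallel gripper is mounted at the origin on a cart in front of the work surface, level with it; the furniture and walls round the work are solid. World frame = base frame: x ahead of the robot, y to its left, z up, the work surface at z = 0. Lengths are in m, angles in rad, forces in N, time in s.
With the tool pointing down it reaches from about 0.35 to 0.9 m from the base axis. Payload 8.1 kg.
Tool frame: the origin (TCP) lies midway between the tips of the shut fingers; the grasp point (between the pads) lies 19 mm behind it; z points along the fingers, y is the direction in which the jaws open and shut (so a half turn about z gives the same grasp; the last joint's range is limited). The gripper opens to 92 mm and grips with 3 to 60 N. Pads are 19 mm wide; open, the fingers measure 130 mm over their backs; the gripper's body (75 mm by 190 mm) begins 47 mm behind the grasp point.
Start: joints at [1.054, 0.434, 0.025, 1.573, -0.012, 1.134, -0.075], TCP at [0.251, -0.572, 0.227] pointing down, gripper open.
Joint ranges: [-2.62, 2.62], [-0.44, 2.09], [-1.27, 1.32], [0.08, 2.57], [-1.32, 4.46], [0.12, 2], [-2.74, 2.74]. Speed limits (rad/s): [2.22, 2.22, 3.01, 3.01, 3.14, 3.14, 3.14].

## Interface

Orientations are given as a unit quaternion [w, x, y, z].
In Python, from cell import ctrl gives the robot as it stands.
- The arm moves only by the shell command python3 -m crank 'ROWS' [OPENING] [FORCE]. ROWS is JSON, a list that holds one entry, the list of rows, each a list of 4 numbers: the shift along the tool's x, y, z in cm, then the turn about the tool's z in degrees. A call has exactly 5 rows; each row is the pose to reach, as a shift and turn from the pose commanded when the call began, along the tool's axes at that moment; what a row does not reach only later rows make up. A row lasts 1/10 s, in which the tool goes at most 50 mm and 8.59 degrees, less where a joint would pass 70% of its speed; a pose out of reach is approached as far as the arm can. A call with a gripper value outside its range is refused whole. OPENING is the opening, from 0 (shut) to 1 (fully open), set as the call begins (- or left out, the last holds). The fingers move at their own pace and stop on an object; FORCE is the grip in N (left out, the last holds). Time passes only in rows, so rows that repeat a pose let the fingers close, or fill a call up. It gives the time, the measured TCP pose, the force and the opening at its end, in the units of the state.
- ctrl.observe(): the state, without advancing time (a new reading comes with each control period).
- ctrl.read_camera(name): name is "side" or "top"; returns a dict with "image" (400x640x3 uint8, blue, green, red), "fov_y" (degrees; the focal length in pixels is half the picture's height over the tangent of half this angle, whatever the lens; pixels are square), "cx", "cy" (the principal point, pixels), "xyz" and "attitude" of the camera in the world. Camera axes: x right, y down, z forward; pixel columns grow to the right and rows downward; lengths in m; the calibration is good to about 2 mm. A picture is of the moment at which its call begins. There is no depth.
- ctrl.finish_job(): hands the job in, once; it reports no verdict.
The state is a dict: "t": time; "joints": joint angles; "qd": joint speeds; "effort": joint torques, N m; "position": TCP position; "orientation": TCP orientation; "wrist_force": force on the tool from outside, world axes, zero at the start; "ft_torque": the same for the moment, N m; "finger_gap": finger opening in m.
Only numpy, scipy, OpenCV 4.12 (cv2) and the standard library are available. Lean on these libraries where they do the work, as an engineer would, in place of code of your own. Each camera call takes 0.05 s, during which the arm holds its last target.

## Working session

There is one attempt and no reset: what is moved stays moved. The work goes in short steps, Python scripts to look and compute and a shell command to move; the robot and the scene stay as the last step left them, time stands still between calls to the robot, and variables do not carry over. Pictures are saved under pics/ and viewed, and the job is handed in when it is done.

```bash
ls; mkdir -p pics; cat > h.py <<'E'
import numpy as np,cv2
from scipy.spatial.transform import Rotation as R
from cell import ctrl
def rot(q): return R.from_quat([q[1],q[2],q[3],q[0]]).as_matrix()
def cam(n):
    c=ctrl.read_camera(n); c['f']=len(c['image'])/2/np.tan(np.radians(c['fov_y'])/2); c['R']=rot(c['attitude']) if np.size(c['attitude'])==4 else np.array(c['attitude']); return c
def ray(c,u,v):
    d=c['R']@np.array([(u-c['cx'])/c['f'],(v-c['cy'])/c['f'],1]); return np.array(c['xyz']),d
def onz(c,u,v,z):
    o,d=ray(c,u,v); return o+d*(z-o[2])/d[2]
def proj(c,p):
    q=c['R'].T@(np.array(p)-c['xyz']); return q[:2]/q[2]*c['f']+[c['cx'],c['cy']]
E
python3 - <<'E'
from h import *
for n in ('side','top'):
    c=cam(n); cv2.imwrite(f'pics/{n}0.png',c['image']); print(n,{k:v for k,v in c.items() if k!='image'})
print(ctrl.observe())
E
```

```text
pics
side {'fov_y': 50.22181312982625, 'cx': 318.68637097560764, 'cy': 204.37007879896072, 'xyz': array([0.41399477, 0.99151733, 0.89624647]), 'attitude': array([ 0.0344381 , -0.08036283,  0.91099298, -0.40304791]), 'f': np.float64(426.7427970130071), 'R': array([[-0.98471166, -0.11865954,  0.12752588],
       [-0.17418036,  0.6621884 , -0.72881254],
       [ 0.0020344 , -0.73988272, -0.6727328 ]])}
top {'fov_y': 54.36826298214743, 'cx': 315.8393369265428, 'cy': 198.82427187053278, 'xyz': array([0.43243471, 0.11080993, 0.95732487]), 'attitude': array([-0.05086468,  0.70815994, -0.70088143,  0.06846537]), 'f': np.float64(389.4231637908193), 'R': array([[ 0.00815544, -0.98570736,  0.16826909],
       [-0.99963724, -0.01235602, -0.02393155],
       [ 0.02566864, -0.16801287, -0.98545055]])}
{'t': 0.1, 'joints': array([ 1.05440554,  0.43514425,  0.02500899,  1.57399837, -0.01159129,
        1.13400949, -0.07507913]), 'qd': array([-0.00071846, -0.00186972,  0.00134499, -0.00122731,  0.00141978,
       -0.00115722, -0.00077624]), 'effort': array([ 2.35985215e-03, -6.69127965e+01,  9.87686925e-01, -3.15145683e+01,
       -6.04945282e-02,  3.74266924e-02,  3.68035194e-05]), 'position': array([ 0.25104774, -0.57186369,  0.22603249]), 'orientation': array([-6.72720188e-04,  9.78681037e-01,  2.05384828e-01, -2.18461531e-04]), 'wrist_force': array([-0.51352791,  0.13405565,  0.00505435]), 'ft_torque': array([ 0.0189465 , -0.03734512,  0.02875514]), 'finger_gap': 0.09181353739936954}
```

View pics/side0.png

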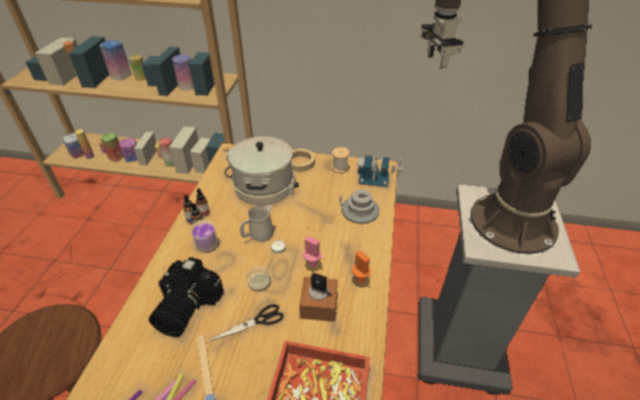

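View pics/top0.png

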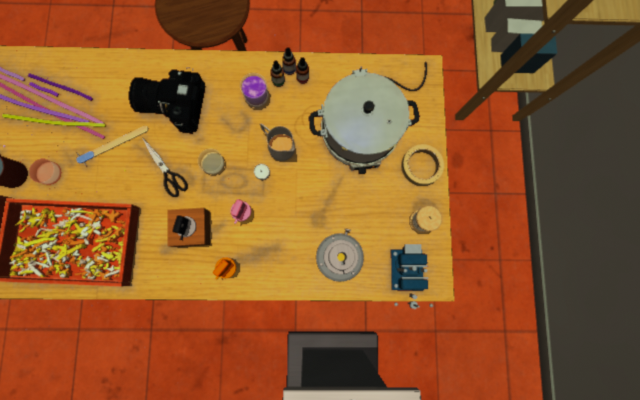

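Candidates for the shaft: black grip in the wooden stand (top 184,226 / side 319,287), pink look-alike (top 241,211), orange look-alike (top 226,268), and the black scissors handles (top 175,183). I choose the black one in the stand. The winder is at top (341,257). Next come close crops of both.

```bash
python3 - <<'E'
import cv2,numpy as np
t=cv2.imread('pics/top0.png');s=cv2.imread('pics/side0.png')
def cr(i,x,y,r=28,k=7): return cv2.resize(i[y-r:y+r,x-r:x+r],None,fx=k,fy=k,interpolation=cv2.INTER_CUBIC)
a=np.hstack([cr(t,186,228),cr(t,341,254)]);cv2.imwrite('pics/c1.png',a)
a=np.hstack([cr(s,319,293),cr(s,361,205)]);cv2.imwrite('pics/c2.png',a)
E
```

```text
(no output)
```

View pics/c1.png

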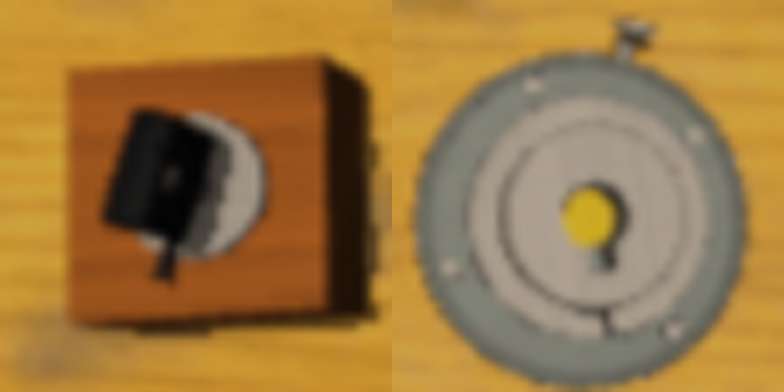

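View pics/c2.png

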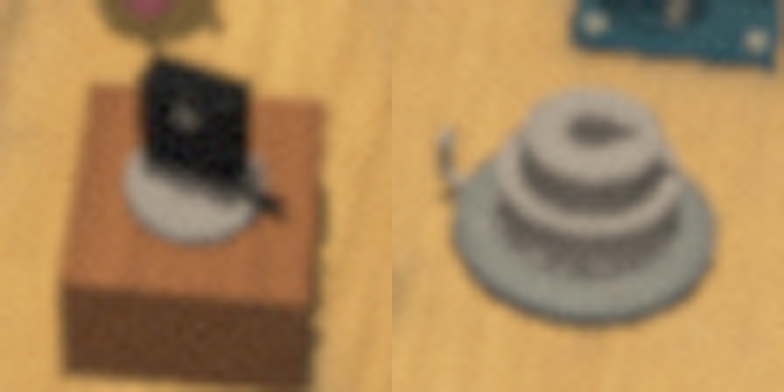

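```bash
python3 - <<'E'
from h import *
c=cam('top');s=cam('side')
def rect(c,ctr,z,half=.065,N=390):
    w=[(ctr[0]+half,ctr[1]+half),(ctr[0]+half,ctr[1]-half),(ctr[0]-half,ctr[1]-half),(ctr[0]-half,ctr[1]+half)]
    src=np.float32([proj(c,(x,y,z)) for x,y in w]); 
    H=cv2.getPerspectiveTransform(src,np.float32([[0,0],[N,0],[N,N],[0,N]]))
    return cv2.warpPerspective(c['image'],H,(N,N),flags=cv2.INTER_CUBIC)
print(onz(c,186,226,.056),onz(c,341.3,257,.062), onz(s,319,291,.056),onz(s,361,197,.062))
p1=onz(c,186,226,.062)[:2].round(2);p2=onz(c,341.3,257,.062)[:2].round(2);print(p1,p2)
cv2.imwrite('pics/r1.png',np.hstack([rect(c,p1,.062),rect(c,p2,.062)]))
cv2.imwrite('pics/r2.png',np.hstack([rect(s,p1,.062),rect(s,p2,.062)]))
E
```

```text
[0.51915221 0.38728326 0.056     ] [0.45155749 0.02993278 0.062     ] [0.51887017 0.38449234 0.056     ] [0.4543776  0.03364636 0.062     ]
[0.52 0.39] [0.45 0.03]
```

View pics/r1.png

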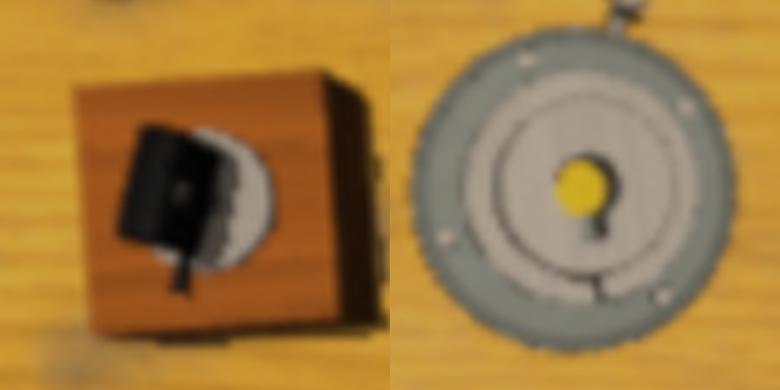

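View pics/r2.png

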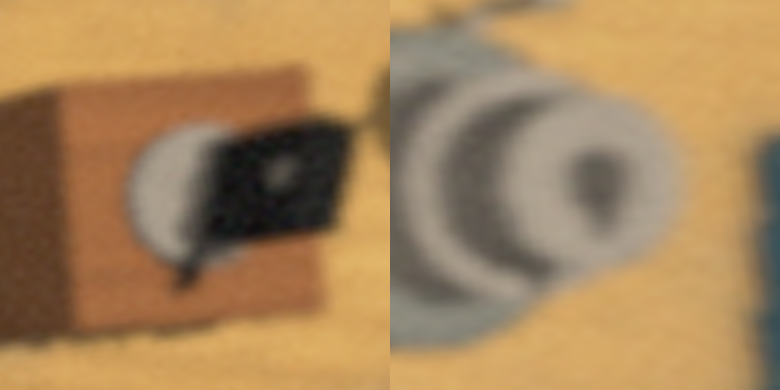

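The crops show black grip, collar and pointer in the stand (pointer tip at about (182,240) in top), and the keyway pointing toward the robot. Next I fit the circles and angles.

```bash
cat > fit.py <<'E'
from h import *
from scipy.optimize import least_squares
from scipy.ndimage import map_coordinates
def samp(g,c,P):
    uv=np.array([proj(c,p) for p in P]); return map_coordinates(g,[uv[:,1],uv[:,0]],order=3)
def edge(c,g,ctr,z,r,angs,w=.006,sign=0):
    pts=[]
    for a in angs:
        rr=np.arange(r-w,r+w,.0003)
        v=samp(g,c,[(ctr[0]+q*np.cos(a),ctr[1]+q*np.sin(a),z) for q in rr])
        d=np.gradient(v); d=d*sign if sign else abs(d)
        k=np.argmax(d); 
        if 2<k<len(rr)-3: pts.append((ctr[0]+rr[k]*np.cos(a),ctr[1]+rr[k]*np.sin(a)))
    return np.array(pts)
def circ(pts,r,x0):
    f=lambda p:np.hypot(*(pts-p).T)-r
    s=least_squares(f,x0,loss='soft_l1',f_scale=.0005); return s.x,np.median(abs(f(s.x))),len(pts)
if __name__=='__main__':
  A=np.radians(np.arange(0,360,4))
  for n in('top','side'):
    c=cam(n); g=c['image'].astype(float).mean(2)
    hsv=cv2.cvtColor(c['image'],cv2.COLOR_BGR2HSV); S=hsv[...,1].astype(float)
    for it in range(2):
        x=np.array([.4537,.029]) if it==0 else x
        x,e,k=circ(edge(c,g,x,.062,.03,A,sign=-1),.03,x)
    print(n,'pulley top',x,e,k)
    b=np.array([.4537,.029])
    for it in range(2): b,e,k=circ(edge(c,S,b,.014,.058,A,sign=1),.058,b)
    print(n,'base',b,e,k)
    y=np.array([.5187,.388])
    for it in range(2): y,e,k=circ(edge(c,S,y,.062,.024,A,sign=1,w=.005),.024,y)
    print(n,'collar',y,e,k)
    # keyway polar profile
    aa=np.radians(np.arange(150,232,3))
    for r in (.0135,.0155):
        v=samp(g,c,[(x[0]+r*np.cos(a),x[1]+r*np.sin(a),.062) for a in aa]); 
        print(r,v.round(0).astype(int).tolist())
        w=np.clip(np.percentile(v,85)-v-8,0,None); print(' key ang',np.degrees((w*aa).sum()/w.sum()))
    # pointer
    for r in (.027,.030):
        v=samp(g,c,[(y[0]+r*np.cos(a),y[1]+r*np.sin(a),.060) for a in aa]); 
        w=np.clip(np.median(v)-v-10,0,None); print(' ptr ang',np.degrees((w*aa).sum()/w.sum()))
E
python3 fit.py
```

```text
top pulley top [0.45401436 0.02687751] 0.0010013463978195518 65
top base [0.45291893 0.02989877] 0.0015717523190127564 90
top collar [0.5183103  0.38769939] 0.00039705498016498475 89
0.0135 [148, 146, 143, 139, 134, 128, 121, 113, 102, 90, 77, 67, 62, 64, 72, 86, 103, 120, 133, 142, 147, 150, 152, 153, 154, 154, 155, 155]
 key ang 184.59413600318683
0.0155 [151, 150, 148, 145, 140, 135, 129, 123, 115, 103, 88, 74, 63, 60, 69, 89, 113, 132, 143, 149, 152, 153, 154, 155, 155, 156, 156, 156]
 key ang 185.19042731662512
 ptr ang 164.3739166826353
 ptr ang 164.7401275708134
side pulley top [0.45484553 0.02752854] 0.0012428180378627283 72
side base [0.45448189 0.03411206] 0.0010700414314367308 80
side collar [0.5194757  0.38931072] 0.0003651777866364291 78
0.0135 [150, 149, 147, 145, 142, 139, 136, 133, 129, 126, 123, 120, 117, 115, 114, 113, 113, 113, 115, 117, 120, 122, 124, 126, 128, 129, 129, 130]
 key ang 199.13479799041235
0.0155 [157, 157, 155, 153, 151, 148, 145, 142, 138, 135, 132, 129, 126, 124, 122, 121, 121, 122, 124, 127, 131, 134, 137, 139, 141, 141, 142, 142]
 key ang 196.38054680753788
 ptr ang 175.56713797988155
 ptr ang 173.27521179384823
```

```bash
cat > d.py <<'E'
import sys
from h import *
s=ctrl.observe(); Rm=rot(s['orientation']); p=np.array(s['position'])
yaw=np.degrees(np.arctan2(Rm[1,0],Rm[0,0]))
print('t',round(s['t'],2),'p',p.round(4),'yaw',yaw.round(2),'tilt',np.degrees(np.arccos(-Rm[2,2])).round(2),'j',np.round(s['joints'],2),'F',s['wrist_force'].round(1),'T',s['ft_torque'].round(2),'gap',round(s['finger_gap'],4))
if len(sys.argv)>3:
    t=np.array([float(a) for a in sys.argv[1:4]]); 
    print('shift cm',(Rm.T@(t-p)*100).round(2), 'turn', round((yaw-float(sys.argv[4])+180)%360-180,2) if len(sys.argv)>4 else '')
E
python3 d.py .45 -.33 .25 66
```

```text
t 0.3 p [ 0.2512 -0.5721  0.2265] yaw 23.7 tilt 0.03 j [ 1.05  0.43  0.02  1.57 -0.01  1.13 -0.08] F [ 0.9  0.9 -0.1] T [0.04 0.02 0.  ] gap 0.0916
shift cm [ 27.94 -14.18  -2.35] turn -42.3
```

```bash
python3 -m crank '[[[4.5,-2.2,-0.5,-8.5],[9,-4.5,-1,-17],[13.5,-6.8,-1.5,-25.5],[18,-9,-2,-34],[22,-11,-2.3,-42]]]' 1 30; python3 d.py .53 .12 .25 127
```

```text
t: 0.8
position: [0.4098, -0.3813, 0.2503]
orientation: [0.0, 0.838, 0.545, 0.0]
wrist_force: [0.4, -0.3, -0.3]
finger_gap: 0.0919
t 0.8 p [ 0.4098 -0.3813  0.2503] yaw 66.07 tilt 0.06 j [ 0.82  0.32 -0.21  1.69  0.07  1.14  0.16] F [ 0.4 -0.3 -0.3] T [-0.09 -0.05  0.08] gap 0.0919
shift cm [ 5.069e+01 -9.350e+00  2.000e-02] turn -60.93
```

```bash
python3 -m crank '[[[4.8,-0.9,0,-7],[9.6,-1.8,0,-14],[14.4,-2.7,0,-21],[19.2,-3.6,0,-28],[24,-4.5,0,-35]]]'; python3 d.py .53 .12 .25 134
```

```text
t: 1.3
position: [0.4663, -0.144, 0.25]
orientation: [0.0, 0.636, 0.772, -0.0]
wrist_force: [1.4, -0.3, 0.7]
finger_gap: 0.0922
t 1.3 p [ 0.4663 -0.144   0.25  ] yaw 100.98 tilt 0.04 j [ 0.57  0.23 -0.45  1.83  0.11  1.1   0.27] F [ 1.4 -0.3  0.7] T [-0.03 -0.24  0.01] gap 0.0922
shift cm [ 2.471e+01  1.128e+01 -1.000e-02] turn -33.02
```

```bash
python3 d.py .53 .12 .25 134
```

```text
t 1.3 p [ 0.4663 -0.144   0.25  ] yaw 100.98 tilt 0.04 j [ 0.57  0.23 -0.45  1.83  0.11  1.1   0.27] F [ 1.4 -0.3  0.7] T [-0.03 -0.24  0.01] gap 0.0922
shift cm [ 2.471e+01  1.128e+01 -1.000e-02] turn -33.02
```

```bash
python3 -m crank '[[[4.4,2,0,-7],[8.8,4,0,-14],[13.2,6,0,-21],[17.6,8,0,-28],[22,10,0,-35]]]'; python3 d.py .519 .3885 .25 169
```

```text
t: 1.8
position: [0.5239, 0.0906, 0.25]
orientation: [0.0, 0.375, 0.927, -0.0]
wrist_force: [0.8, -0.1, -0.2]
finger_gap: 0.0915
t 1.8 p [0.5239 0.0906 0.25  ] yaw 135.96 tilt 0.04 j [ 0.23  0.34 -0.66  1.73  0.23  1.15  0.31] F [ 0.8 -0.1 -0.2] T [-0.01 -0.25 -0.03] gap 0.0915
shift cm [ 2.106e+01  2.108e+01 -1.000e-02] turn -33.04
```

```bash
python3 -m crank '[[[3.4,3.4,0,-7],[6.8,6.8,0,-14],[10.2,10.2,0,-21],[13.6,13.6,0,-28],[17,17,0,-33]]]'; python3 d.py .519 .3885 .2 169
```

```text
t: 2.3
position: [0.5207, 0.3309, 0.2497]
orientation: [0.0, 0.096, 0.995, -0.0]
wrist_force: [0.8, -0.5, 1.4]
finger_gap: 0.0917
t 2.3 p [0.5207 0.3309 0.2497] yaw 168.93 tilt 0.02 j [-0.14  0.52 -0.79  1.51  0.38  1.26  0.4 ] F [ 0.8 -0.5  1.4] T [ 0.08 -0.18 -0.06] gap 0.0917
shift cm [1.27 5.62 4.96] turn -0.07
```

```bash
python3 -m crank '[[[0.6,2.8,2],[1.3,5.6,4],[1.3,5.6,7],[1.3,5.6,10],[1.3,5.6,10]]]' 2>&1 | tail -3; python3 -m crank '[[[0.6,2.8,2,0],[1.3,5.6,4,0],[1.3,5.6,7,0],[1.3,5.6,10,0],[1.3,5.6,10,0]]]'; python3 d.py .519 .3885 .078 169
python3 - <<'E'
from h import *
for n,(x,y) in (('top',(186,228)),('side',(319,285))):
    c=cam(n)['image']; r=45; globals()[n]=cv2.resize(c[y-r:y+r,x-r:x+r],None,fx=4.4,fy=4.4,interpolation=cv2.INTER_CUBIC)
cv2.imwrite('pics/g1.png',np.hstack([top,side]))
E
```

```text
schema error: expected 4 numbers
t: 2.8
position: [0.5174, 0.3846, 0.1454]
orientation: [-0.002, 0.098, 0.995, -0.003]
wrist_force: [0.0, 0.2, -0.4]
finger_gap: 0.0919
t 2.8 p [0.5174 0.3846 0.1454] yaw 168.72 tilt 0.41 j [-0.26  0.66 -0.74  1.56  0.47  1.11  0.26] F [ 0.   0.2 -0.4] T [ 0.04 -0.09  0.04] gap 0.0919
shift cm [-0.11  0.45  6.74] turn -0.28
```

View pics/g1.png

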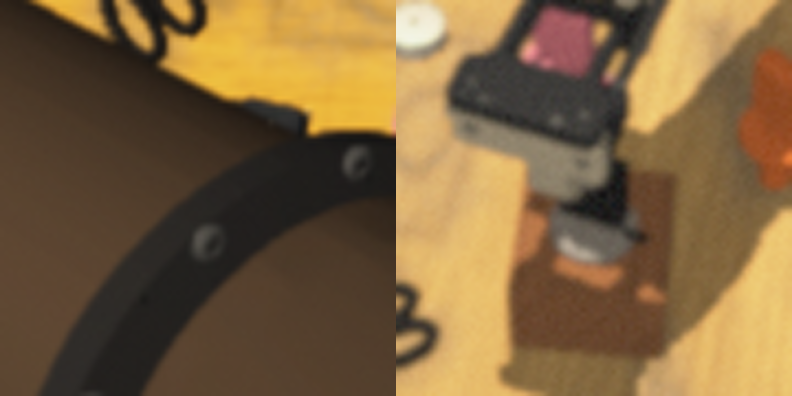

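The side view shows the open fingers straddling the black grip above the collar; the top view is blocked by the arm. I descend and close.

```bash
python3 -m crank '[[[0,0,2,0],[0,0,4,0],[0,0,6,0],[0,0,7.2,0],[0,0,7.2,0]]]'; python3 d.py .519 .3885 .078 169
```

```text
t: 3.4
position: [0.5191, 0.3864, 0.0777]
orientation: [-0.0, 0.099, 0.995, -0.0]
wrist_force: [-0.1, -0.0, 0.2]
finger_gap: 0.0917
t 3.4 p [0.5191 0.3864 0.0777] yaw 168.68 tilt 0.03 j [-0.28  0.72 -0.7   1.63  0.53  0.99  0.21] F [-0.1 -0.   0.2] T [ 0.1  -0.09  0.07] gap 0.0917
shift cm [ 0.05  0.2  -0.03] turn -0.32
```

```bash
python3 -m crank '[[[0,0,0,0],[0,0,0,0],[0,0,0,0],[0,0,0,0],[0,0,0,0]]]' 0 25; python3 d.py .519 .3885 .078 169
```

```text
t: 3.9
position: [0.5191, 0.3868, 0.0781]
orientation: [0.0, 0.098, 0.995, 0.0]
wrist_force: [0.8, -0.1, -0.8]
finger_gap: 0.0563
t 3.9 p [0.5191 0.3868 0.0781] yaw 168.7 tilt 0.03 j [-0.29  0.72 -0.7   1.63  0.53  0.99  0.21] F [ 0.8 -0.1 -0.8] T [ 0.09 -0.18  0.01] gap 0.0563
shift cm [0.04 0.16 0.01] turn -0.3
```

```bash
for i in 1 2; do python3 -m crank '[[[0,0,0,0],[0,0,0,0],[0,0,0,0],[0,0,0,0],[0,0,0,0]]]' 0 25; done; python3 d.py .519 .3885 .078 169
```

```text
t: 4.4
position: [0.5189, 0.3869, 0.0777]
orientation: [-0.0, 0.098, 0.995, 0.0]
wrist_force: [-0.5, 1.0, 0.4]
finger_gap: 0.0168
t: 4.9
position: [0.5189, 0.3869, 0.0777]
orientation: [-0.0, 0.098, 0.995, 0.0]
wrist_force: [-0.4, 1.3, -0.4]
finger_gap: 0.0159
t 4.9 p [0.5189 0.3869 0.0777] yaw 168.71 tilt 0.01 j [-0.29  0.72 -0.7   1.63  0.53  0.99  0.21] F [-0.4  1.3 -0.4] T [ 0.3  -0.2   0.04] gap 0.0159
shift cm [ 0.02  0.16 -0.03] turn -0.29
```

```bash
python3 -m crank '[[[0,0,-1,0],[0,0,-3,0],[0,0,-5.5,0],[0,0,-8,0],[0,0,-9.5,0]]]' 0 40;python3 -m crank '[[[0,0,0,0],[0,0,0,0],[0,0,0,0],[0,0,0,0],[0,0,0,0]]]'; python3 d.py .454 .028 .175 190
python3 - <<'E'
from h import *
c=cam('side')['image']; cv2.imwrite('pics/l1.png',cv2.resize(c[180:330,240:420],None,fx=4,fy=4,interpolation=cv2.INTER_CUBIC))
E
```

```text
t: 5.4
position: [0.5192, 0.3872, 0.1752]
orientation: [0.001, 0.098, 0.995, 0.001]
wrist_force: [0.5, 0.1, -2.9]
finger_gap: 0.0161
t: 5.9
position: [0.5186, 0.3864, 0.1718]
orientation: [-0.001, 0.098, 0.995, -0.001]
wrist_force: [-0.6, 0.1, -2.5]
finger_gap: 0.0157
t 5.9 p [0.5186 0.3864 0.1718] yaw 168.71 tilt 0.08 j [-0.26  0.63 -0.75  1.54  0.45  1.16  0.28] F [-0.6  0.1 -2.5] T [ 0.12 -0.07 -0.03] gap 0.0157
shift cm [ -0.68 -36.42  -0.28] turn -21.29
```

View pics/l1.png

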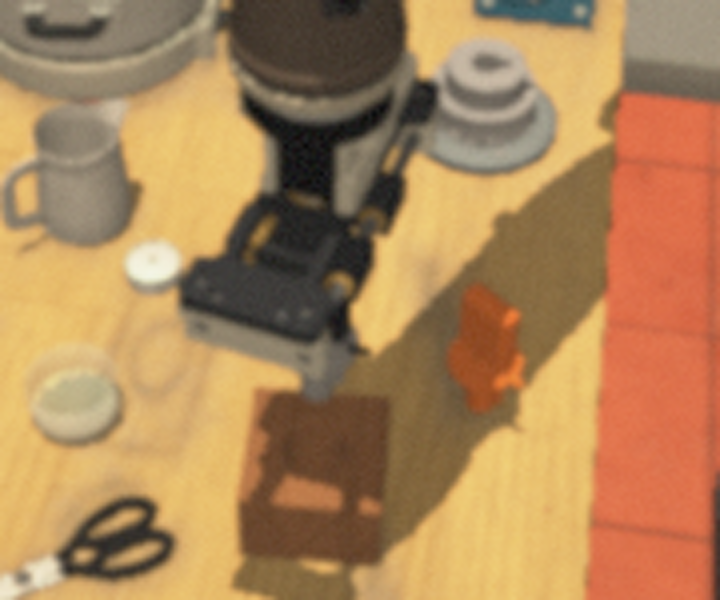

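The shaft is lifted: the spigot hangs clear above the empty hole at about (315,395) in the crop. I carry it to the winder.

```bash
python3 -m crank '[[[0,-4,-0.5,-4],[-0.1,-8,-1.5,-8],[-0.2,-12.5,-2,-12],[-0.3,-17,-2,-16],[-0.4,-21,-2,-20]]]'; python3 d.py .454 .028 .175 190
```

```text
t: 6.45
position: [0.4812, 0.1779, 0.1926]
orientation: [0.0, -0.077, 0.997, -0.0]
wrist_force: [0.6, -0.2, -2.6]
finger_gap: 0.0158
t 6.45 p [0.4812 0.1779 0.1926] yaw -171.15 tilt 0.05 j [ 0.23  0.44 -0.92  1.83  0.4   1.06  0.88] F [ 0.6 -0.2 -2.6] T [ 0.08 -0.16 -0.04] gap 0.0158
shift cm [  4.99 -14.39   1.77] turn -1.15
```

```bash
python3 -m crank '[[[1.2,-3.6,0,-1],[2.4,-7.2,0.5,-1],[3.6,-10.8,1,-1],[5,-14.4,1.8,-1],[5,-14.4,1.8,-1]]]';python3 -m crank '[[[0,0,0,0],[0,0,0,0],[0,0,0,0],[0,0,0,0],[0,0,0,0]]]'; python3 d.py .454 .028 .175 190
python3 - <<'E'
from h import *
for n in('side','top'):
    c=cam(n); cv2.imwrite(f'pics/{n}_h.png',c['image'])
    u,v=proj(c,(.454,.028,.1)).astype(int); print(n,u,v)
    i=c['image'][max(0,v-50):v+50,u-50:u+50]; globals()[n]=cv2.resize(i,(398,398),interpolation=cv2.INTER_CUBIC)
cv2.imwrite('pics/h1.png',np.hstack([top,side]))
E
```

```text
t: 6.95
position: [0.4521, 0.0239, 0.1731]
orientation: [-0.002, -0.081, 0.997, -0.002]
wrist_force: [0.3, 0.1, -2.2]
finger_gap: 0.0159
t: 7.45
position: [0.4542, 0.0309, 0.1748]
orientation: [0.0, -0.085, 0.996, 0.0]
wrist_force: [-0.6, -0.4, -2.1]
finger_gap: 0.0157
t 7.45 p [0.4542 0.0309 0.1748] yaw -170.21 tilt 0.02 j [ 0.57  0.37 -0.95  1.98  0.36  0.97  1.19] F [-0.6 -0.4 -2.1] T [ 0.07 -0.22 -0.01] gap 0.0157
shift cm [ 0.07 -0.28 -0.02] turn -0.21
side 362 185
top 343 255
```

View pics/h1.png

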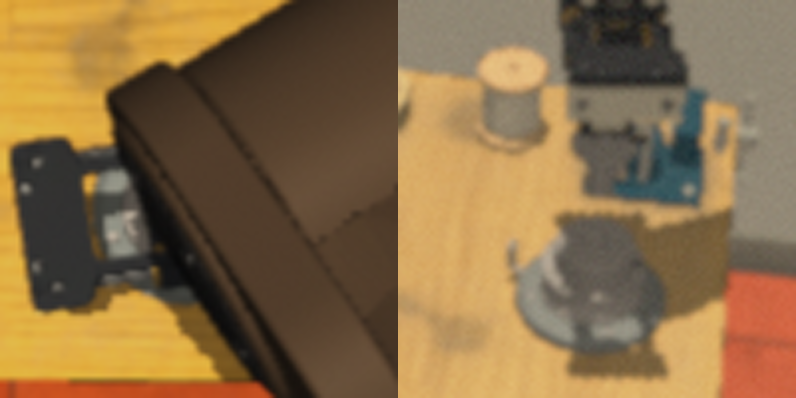

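```bash
python3 - <<'E'
from h import *
i=cv2.imread('pics/side_h.png'); cv2.imwrite('pics/h2.png',cv2.resize(i[145:235,320:410],None,fx=6.6,fy=6.6,interpolation=cv2.INTER_CUBIC))
c=cam('side')
for p in [(.454,.028,.153),(.454,.028,.159),(.422,.0225,.156),(.454,.028,.111),(.454,.028,.062)]: print(p,(proj(c,p)),((proj(c,p)-[320,145])*6.6).round())
E
```

```text
(0.454, 0.028, 0.153) [363.54749362 171.54719804] [287. 175.]
(0.454, 0.028, 0.159) [363.70230709 169.86272023] [288. 164.]
(0.422, 0.0225, 0.156) [375.12376893 170.75925402] [364. 170.]
(0.454, 0.028, 0.111) [362.49212094 183.0303842 ] [280. 251.]
(0.454, 0.028, 0.062) [361.32027231 195.78090941] [273. 335.]
```

View pics/h2.png

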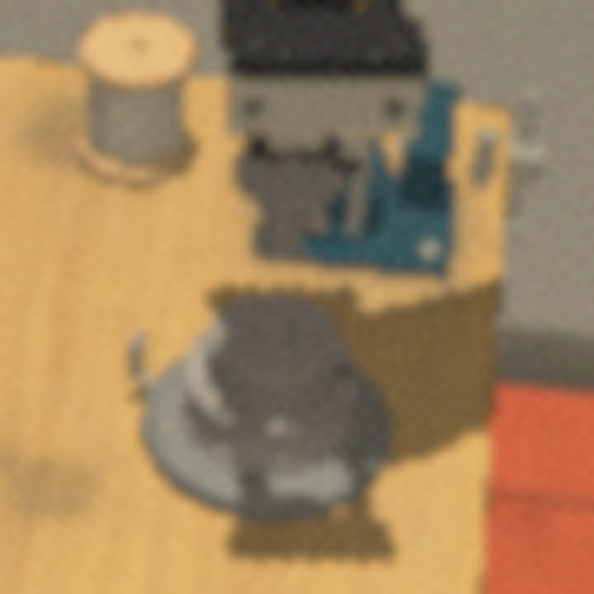

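```bash
python3 d.py .454 .027 .128 190;  python3 -m crank '[[[0,-0.4,1,0],[0,-0.4,2.2,0],[0,-0.4,3.4,0],[0,-0.4,4.6,0],[0,-0.4,4.6,0]]]';python3 -m crank '[[[0,0,0,0],[0,0,0,0],[0,0,0,0],[0,0,0,0],[0,0,0,0]]]'; python3 d.py .454 .027 .118 190
python3 - <<'E'
from h import *
c=cam('side');i=c['image']; cv2.imwrite('pics/h3.png',cv2.resize(i[145:235,320:410],None,fx=6.6,fy=6.6,interpolation=cv2.INTER_CUBIC))
E
```

```text
t 7.6 p [0.4541 0.0304 0.1747] yaw -170.26 tilt 0.0 j [ 0.57  0.37 -0.94  1.98  0.36  0.97  1.19] F [-0.2  0.1 -2.3] T [ 0.07 -0.09 -0.03] gap 0.0158
shift cm [ 0.07 -0.34  4.67] turn -0.26
t: 8.1
position: [0.4534, 0.026, 0.1267]
orientation: [-0.002, -0.085, 0.996, 0.0]
wrist_force: [0.2, -0.1, -2.0]
finger_gap: 0.0157
t: 8.6
position: [0.4549, 0.0261, 0.129]
orientation: [0.0, -0.084, 0.996, -0.0]
wrist_force: [1.1, 0.5, -2.4]
finger_gap: 0.0159
t 8.6 p [0.4549 0.0261 0.129 ] yaw -170.31 tilt 0.03 j [ 0.53  0.43 -0.9   2.04  0.44  0.87  1.12] F [ 1.1  0.5 -2.4] T [ 0.15 -0.15  0.03] gap 0.0159
shift cm [0.08 0.1  1.1 ] turn -0.31
```

View pics/h3.png

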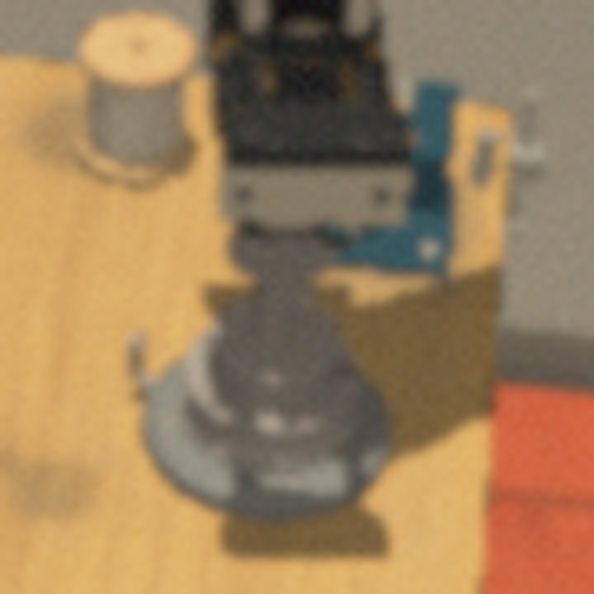

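The side view shows the spigot tip at about (275,325), right over the pulley but in shadow. I descend a little and feel for the bore.

```bash
python3 -m crank '[[[0.05,0.05,0.3,0],[0.05,0.05,0.6,0],[0.05,0.05,0.8,0],[0.05,0.05,1.0,0],[0.05,0.05,1.0,0]]]'; python3 d.py .454 .027 .115 190
python3 - <<'E'
from h import *
c=cam('side');i=c['image'][155:215,330:395]; i=cv2.resize(i,None,fx=9,fy=9,interpolation=cv2.INTER_CUBIC); cv2.imwrite('pics/h4.png',np.clip(255*(i/255.)**.5*1.0-20,0,255).astype('uint8'))
E
```

```text
t: 9.15
position: [0.454, 0.0271, 0.1184]
orientation: [-0.0, -0.085, 0.996, 0.0]
wrist_force: [-0.4, 2.9, -4.2]
finger_gap: 0.0156
t 9.15 p [0.454  0.0271 0.1184] yaw -170.27 tilt 0.05 j [ 0.51  0.44 -0.89  2.05  0.45  0.85  1.11] F [-0.4  2.9 -4.2] T [ 0.96 -0.1  -0.05] gap 0.0156
shift cm [ 0.   -0.01  0.34] turn -0.27
```

View pics/h4.png

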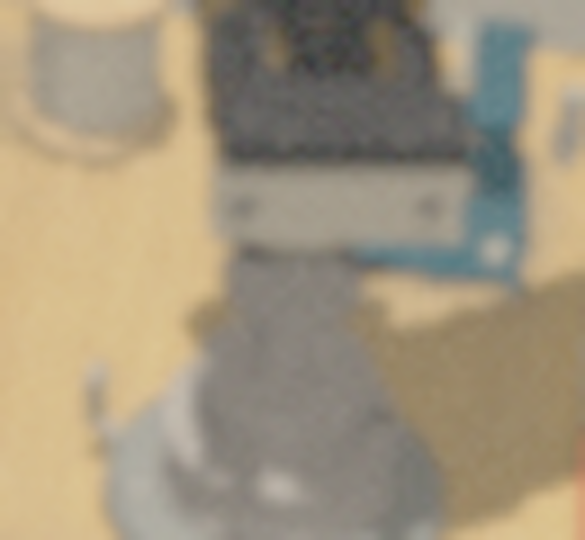

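Sideways +y push and no upward resistance, so the tip is in the bore. I ease +y by 1 mm and go on down.

```bash
python3 -m crank '[[[0,0.1,0,0],[0,0.1,0.1,0],[0,0.1,0.3,0],[0,0.1,0.5,0],[0,0.1,0.5,0]]]'; python3 d.py
```

```text
t: 9.7
position: [0.4539, 0.0274, 0.1134]
orientation: [-0.0, -0.085, 0.996, -0.0]
wrist_force: [-0.4, 1.2, -3.1]
finger_gap: 0.016
t 9.7 p [0.4539 0.0274 0.1134] yaw -170.3 tilt 0.02 j [ 0.51  0.45 -0.88  2.06  0.46  0.84  1.1 ] F [-0.4  1.2 -3.1] T [ 0.38 -0.1   0.01] gap 0.016
```

```bash
python3 -m crank '[[[0,0.05,0.2,0],[0,0.05,0.4,0],[0,0.05,0.6,0],[0,0.05,0.6,0],[0,0.05,0.6,0]]]'; python3 d.py
```

```text
t: 10.2
position: [0.4539, 0.028, 0.1076]
orientation: [-0.0, -0.085, 0.996, -0.0]
wrist_force: [0.7, -0.7, -2.4]
finger_gap: 0.0158
t 10.2 p [0.4539 0.028  0.1076] yaw -170.3 tilt 0.01 j [ 0.5   0.46 -0.87  2.06  0.48  0.83  1.08] F [ 0.7 -0.7 -2.4] T [ 0.09 -0.11  0.03] gap 0.0158
```

```bash
python3 -m crank '[[[0,0,0.15,0],[0,0,0.3,0],[0,0,0.4,0],[0,0,0.4,0],[0,0,0.4,0]]]'; python3 d.py
```

```text
t: 10.7
position: [0.4539, 0.0281, 0.1037]
orientation: [-0.0, -0.085, 0.996, 0.0]
wrist_force: [-0.1, 0.6, -2.5]
finger_gap: 0.0158
t 10.7 p [0.4539 0.0281 0.1037] yaw -170.29 tilt 0.0 j [ 0.49  0.46 -0.87  2.07  0.48  0.82  1.08] F [-0.1  0.6 -2.5] T [ 0.08 -0.17 -0.05] gap 0.0158
```

The key seems to be in already (no upward force 6 mm past its expected contact). I continue toward home with a firmer grip.

```bash
python3 -m crank '[[[0,0,0.25,0],[0,0,0.5,0],[0,0,0.75,0],[0,0,1.0,0],[0,0,1.0,0]]]' 0 58; python3 d.py;  python3 -m crank '[[[0,0,0.2,0],[0,0,0.4,0],[0,0,0.6,0],[0,0,0.6,0],[0,0,0.6,0]]]'; python3 d.py
```

```text
t: 11.2
position: [0.4537, 0.028, 0.0933]
orientation: [-0.0, -0.085, 0.996, 0.0]
wrist_force: [-0.3, -0.1, -2.1]
finger_gap: 0.0159
t 11.2 p [0.4537 0.028  0.0933] yaw -170.29 tilt 0.04 j [ 0.48  0.48 -0.85  2.08  0.5   0.8   1.06] F [-0.3 -0.1 -2.1] T [ 0.15 -0.05  0.  ] gap 0.0159
t: 11.7
position: [0.4541, 0.0282, 0.0879]
orientation: [0.0, -0.085, 0.996, -0.0]
wrist_force: [-1.5, -0.1, 4.0]
finger_gap: 0.0157
t 11.7 p [0.4541 0.0282 0.0879] yaw -170.29 tilt 0.02 j [ 0.47  0.48 -0.84  2.09  0.51  0.79  1.05] F [-1.5 -0.1  4. ] T [0.07 0.13 0.  ] gap 0.0157
```

Spring force about 6 N, so roughly 4 mm remain, as predicted.

```bash
python3 -m crank '[[[0,0,0.15,0],[0,0,0.3,0],[0,0,0.4,0],[0,0,0.45,0],[0,0,0.45,0]]]'; python3 -m crank '[[[0,0,0.03,0],[0,0,0.06,0],[0,0,0.1,0],[0,0,0.1,0],[0,0,0.1,0]]]'; python3 d.py
```

```text
t: 12.2
position: [0.4541, 0.0282, 0.0836]
orientation: [0.0, -0.085, 0.996, -0.0]
wrist_force: [-2.5, -0.6, 11.0]
finger_gap: 0.0156
t: 12.7
position: [0.4541, 0.0282, 0.0835]
orientation: [0.0, -0.085, 0.996, -0.001]
wrist_force: [-8.4, -2.0, 28.8]
finger_gap: 0.0159
t 12.7 p [0.4541 0.0282 0.0835] yaw -170.29 tilt 0.09 j [ 0.46  0.49 -0.84  2.09  0.52  0.78  1.04] F [-8.4 -2.  28.8] T [-0.2   1.71 -0.02] gap 0.0159
```

```bash
python3 -m crank '[[[0,0,-0.05,0],[0,0,-0.05,0],[0,0,-0.05,0],[0,0,-0.05,0],[0,0,-0.05,0]]]'; python3 d.py
python3 - <<'E'
from h import *
c=cam('side');cv2.imwrite('pics/full_end.png',c['image']);i=c['image'][150:220,325:400]; i=cv2.resize(i,None,fx=8,fy=8,interpolation=cv2.INTER_CUBIC); cv2.imwrite('pics/h5.png',np.clip(255*(i/255.)**.6,0,255).astype('uint8'))
E
python3 d.py
```

```text
t: 13.2
position: [0.4541, 0.0282, 0.0835]
orientation: [0.0, -0.085, 0.996, -0.0]
wrist_force: [-5.4, -1.5, 19.0]
finger_gap: 0.0156
t 13.2 p [0.4541 0.0282 0.0835] yaw -170.29 tilt 0.06 j [ 0.46  0.49 -0.84  2.09  0.52  0.78  1.04] F [-5.4 -1.5 19. ] T [-0.09  1.08 -0.04] gap 0.0156
t 13.25 p [0.4541 0.0281 0.0835] yaw -170.3 tilt 0.06 j [ 0.46  0.49 -0.84  2.09  0.52  0.78  1.04] F [-4.  -2.  19.6] T [-0.1   1.11 -0.03] gap 0.0157
```

View pics/h5.png

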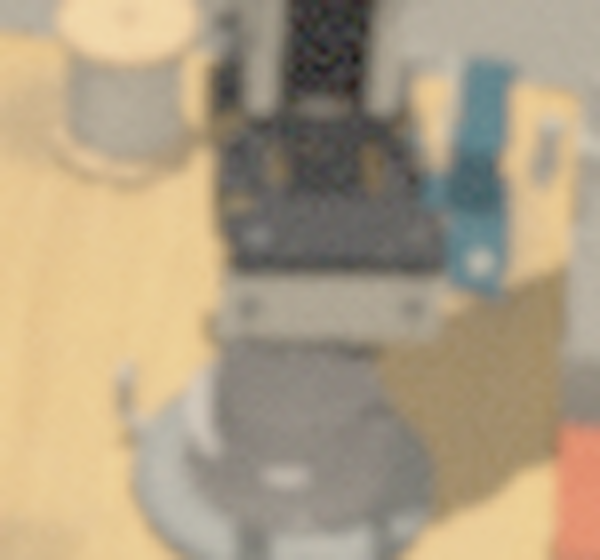

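View pics/full_end.png

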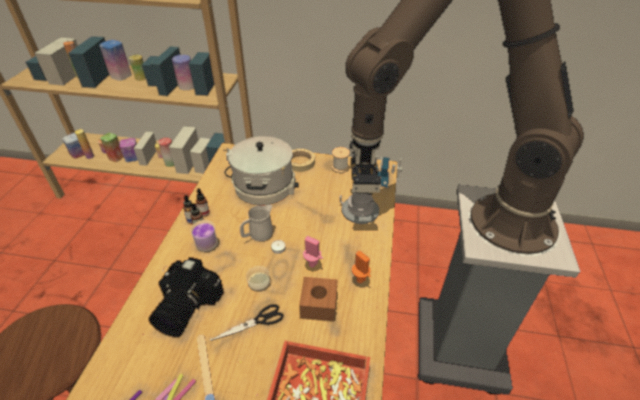

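The collar sits on the pulley at about (290,390) in the crop with no visible gap. The stand's hole is empty (319,292), and the spool (340,158), glass (259,280) and tealight (278,246) look unmoved. I hand in.

```bash
python3 -c "
from cell import ctrl
print(ctrl.finish_job())"; python3 d.py
```

```text
the job is handed in; nothing more can be done
None
the job is handed in; nothing more can be done
```

I took the shaft out of the stand by its black grip, turned it about 21° to the keyway and pushed it into the winder's pulley. I handed the job in at about 13 s with the arm still gripping and pressing; no verdict was reported.

**Depth:** the TCP stopped at z = 0.0835 m, against about 0.0837 m expected for a flush collar. On the way down the spring pushed with about 6 N where expected. At the end the push against the pulley was a firm 19 to 20 N.

**Hold:** the tool tilt was 0.06°, the finger gap 15.7 mm on the 16 mm grip, and the commanded grip force 58 N. The side picture shows the stand empty, the collar down on the pulley, and the spool, glass and tealight apparently where they were.

**What I could not confirm:**
- The seating is judged by force and depth, because the pulley was in shadow in the side view and the arm blocked the top view. I did not see the key in the keyway directly.
- The two cameras disagreed by about 10° on the keyway's direction (about 185° to 188° from the top, 195° to 199° from the side). I went in at about 190° and the key entered without needing a search.
- My first estimate of the pulley's position was about 1 mm off in y, and I corrected it from a 3 N side force.
- One move with malformed rows was refused and had no effect.

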